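# Clear the pen, then hold the document box lid open at 45 degrees

### The arm

A 6-joint arm with a two-finger parallel gripper is mounted at the origin on the work surface. World frame = base frame: x ahead of the robot, y to its left, z up, the work surface at z = 0. Lengths are in m, angles in rad, forces in N, time in s.
With the tool pointing down it reaches from about 0.375 to 0.975 m from the base axis. Payload 3.8 kg.
Tool frame: the origin (TCP) lies where the fingers leave the gripper's body, on its centre line; the fingertips stand 73 mm ahead of it and the grasp point (between the pads) lies 54 mm ahead of it; z points along the fingers, y is the line along which they close (so a half turn about z gives the same grasp; the last joint's range is limited). The gripper opens to 85 mm and grips with 20 to 120 N. Pads are 22 mm wide; open, the fingers measure 114 mm over their backs; the gripper's body (76 mm by 85 mm) begins 54 mm behind the grasp point. The pads swing forward as they close: fully open they stand 13 mm farther back than shut.
Start: joints at [-1.278, 0.264, 1.604, -0, 1.274, -0.037], TCP at [0.219, -0.639, 0.304] pointing down, gripper open.
Joint ranges: [-2.63, 2.63], [-0.94, 2.18], [0.31, 2.57], [-1.31, 4.45], [0, 2.66], [-2.55, 2.55]. Speed limits (rad/s): [2.57, 2.57, 3.14, 3.14, 3.14, 3.14].

### API

Orientations are given as a rotation vector (axis times angle).
In Python, from workcell import read_state, viewer, bot gives the robot as it stands.
- The arm moves only by the tool jog_arm, never from a script. Its argument "increments" is a list that holds one entry, the list of rows, each a list of 7 numbers: the shift along the tool's x, y, z in units of 30 mm (1.0 is 30 mm), then the turn, a rotation vector about the tool's x, y, z in units of 6 degrees (1.0 is 6 degrees), then the opening, from -1 (shut) to 1 (fully open). A call has exactly 5 rows; each row shifts and turns the commanded pose from where the row before left it, along the tool's axes as they then stand; what a row does not reach is not made up. A row lasts 1/12 s, in which the tool goes at most 41.7 mm and 7.16 degrees, less where a joint would pass 70% of its speed; a pose out of reach is approached as far as the arm can. A call is refused whole if a number of a shift passes 1 or a number of a turn 1, either way. A call with a gripper value outside its range is refused whole. The fingers move at their own pace and stop on an object; "force" is the grip in N (left out, the last holds). Time passes only in rows, so rows that do not move let the fingers close, or fill a call up. It gives the time, the measured TCP pose, the force, the opening and the grip force at its end, in the units of the state.
- read_state(): the state, without advancing time (a new reading comes with each control period).
- viewer.read_camera(name): name is "side" or "top" or "wrist"; returns (picture, depth): 420x560x3 uint8, blue, green, red; 420x560 float32, m along the optical axis (not along the pixel's ray), 0 where there is no reading.
- viewer.camera_params(name): a dict with "fx", "fy", "cx", "cy" (pixels), "R" (3x3) and "t" (3): a world point X has camera coordinates R X + t; the wrist camera has in their place "hand_eye" (4x4, takes a point from camera to tool coordinates, whose origin is the TCP and whose axes are the flange's). Camera axes: x right, y down, z forward; pixel columns grow to the right and rows downward; lengths in m; the calibration is good to about 2 mm. A picture is of the moment at which its call begins: read the wrist's pose just before it. camera_params takes no time and is no camera call.
- bot.finish_job(): hands the job in; it is judged then, once.
The state is a dict: "time": time; "q": joint angles; "joint_vel": joint speeds; "joint_torque": joint torques, N m; "tool_pos": TCP position; "tcp_rot": TCP orientation; "wrist_force": force on the tool from outside, world axes, zero at the start; "torque": the same for the moment, N m; "width": opening from 0.0 (shut) to 1.0 (fully open); "grip_force": force on a finger pad.
Only numpy, scipy, OpenCV 4.12 (cv2) and the standard library are available. Lean on these libraries where they do the work, as an engineer would, in place of code of your own. Each camera call takes 0.05 s, during which the arm holds its last target. There are 200 camera calls.

### The job

Take the red erasable pen off the lid of the clear document box and lay it, centred, in the empty pair of notches of the steel spoon rest beside the green pen, keeping the box shut until then. Then lift the box lid and hold it open at 45 degrees, steadily, so that I can slip a sheet in: it falls shut if let go, so finish with the gripper still holding the lid there and nothing else propping it. Leave the green pen and everything else on the counter where it is.

Things in the scene. Friction and masses are not known exactly. Their poses are not given: they have to be found in the camera images.
- box: Clear plastic A5 document box, fixed to the counter, 180 (x) x 240 (y) x 55 mm high, walls 3 mm, with paper inside. Origin: centre of its underside; z up; its front, with the blue latch tab, faces its own -x; the lid is hinged along its +x rim. It stands left or right on the counter, yawed up to 0.3 rad. The shut lid's flat top is 59 mm above the counter.
- lid (a joint): Opening angle of the box lid in rad: 0 shut (level), grows as the front edge rises; 0.785 is 45 degrees, stop at 1.8. The lid is a clear flat plate 186 x 246 x 4 mm with blue edges, about 180 g; nothing latches it, the hinge is nearly free, and it falls shut by its own weight from below about 1.5 rad.
- tab (a point): Where to grip the blue pull tab on the lid: 213 mm from the hinge line, 1 mm below its plane, 54 mm above the counter when shut. The tab sticks out 45 mm from the lid front in the plane of the lid, 16 mm wide (along y), 10 mm thick; this point is 30 mm out, at mid width and thickness. Axes turn with the lid: x to the hinge, y along it, z out of the lid top.
- lid_hinge (a point): Point on the lid's hinge line, level with the middle of the lid, 55 mm above the counter and 90 mm from the box's centre along the box's +x. The hinge line runs along the box's y; the lid opens by rotation about +y of the box (right-handed).
- pen: Red erasable pen with a white band and white nib, an octagonal bar 14 mm across flats, 130 mm long, 22 g. Origin at the middle of its axis, x along the pen towards the nib. At the start it lies flat on the shut lid, its axis 66 mm above the counter, roughly along the box's y.
- rest: Stainless spoon rest, fixed: base plate 100 (x) x 110 (y) x 4 mm, two upright rails along y at x = -40 and +40 mm, 6 mm thick, each with two notches: y = -25 mm (green pen in it) and y = +25 mm (empty). Notch floor 40 mm above the counter, 19 mm wide, flaring to 31 mm at 54 mm height. Origin: centre of underside, z up. Pens lie across both rails along x. Yaw up to 0.4 rad.
- slot (a point): Centre of a pen seated in the empty pair of notches: midway between the rails (x = 0), y = +25 mm in the rest's frame, 47 mm above the counter. Axes as the rest's.
- pen_b: Green erasable pen, same shape as the red one, lying in the other pair of notches of the spoon rest. Leave alone.
- owl: Terracotta-coloured ceramic owl pen pot with two pens, 86 mm wide, 130 mm high, origin centre of underside. Bystander.
- bookend: L-shaped aluminium bookend, foot 100 x 110 mm, upright plate 140 mm high, origin centre of the foot's underside. Bystander.
- sharpener: Yellow plastic sharpener cube, 36 mm, origin centre of underside. Bystander.
- mug: Blue ceramic mug, 80 mm wide, 85 mm high, origin centre of underside. Bystander.
- jar: Jar with red cap, 70 mm wide, 100 mm high, origin centre of underside. Bystander.
Things that resemble listed ones, but are neither listed nor needed, are in the scene too. What is shaped like the rest but orange is not meant.

How it is judged:
By the outcome, as a careful person would: the job done as asked, in the order asked, and still so for the second after the job is handed in, while the arm keeps its last pose, push and grip.
It also fails if it takes over 59 s, if anything falls off the work surface, if the arm or the gripper's body presses on something with over 40 N, if the wrist force passes 120 N, or if a joint passes its speed limit or range.

## Working session

There is one attempt and no reset: what is moved stays moved. The work goes in short steps, Python scripts to look and compute and a tool call to move; the robot and the scene stay as the last step left them, time stands still between calls to the robot, and variables do not carry over. Pictures are saved under pics/ and viewed, at most 12 in all, crops included, and the job is handed in when it is done.

Besides the shell and the picture viewer there is one more tool, called as a command line: name --argument value ..., lists and objects as JSON in quotes. jog_arm: Moves the arm, as the interface text tells. Its arguments: {"type":"object","properties":{"increments":{"type":"array","items":{"type":"array","items":{"type":"array","items":{"type":"number"}}}},"force":{"type":"number"}},"required":["increments"]}

```bash
mkdir -p pics; ls
python3 - <<'E'
from workcell import read_state, viewer, bot
import cv2, numpy as np
s=read_state(); print(s)
for n in ["top","side"]:
    p,d=viewer.read_camera(n); cv2.imwrite(f"pics/{n}0.png",p); np.save(f"pics/{n}0.npy",d); print(viewer.camera_params(n))
print(viewer.camera_params("wrist"))
E
```

```text
pics
{'time': 0.0, 'q': array([-1.27795402e+00,  2.64775788e-01,  1.60538464e+00,  6.48495440e-06,
        1.27369082e+00, -3.68810833e-02]), 'joint_vel': array([-3.66396136e-05, -1.10452551e-03, -1.53843194e-03, -9.11974375e-04,
       -5.76836700e-04,  7.72463393e-04]), 'joint_torque': array([-7.73327483e-04, -5.15115058e+01, -3.67314434e+01, -2.99759095e-04,
        1.29549552e-02,  4.20899744e-05]), 'tool_pos': array([ 0.21839975, -0.63808908,  0.30254084]), 'tcp_rot': array([-3.09678593e+00, -5.15214591e-01,  4.42835533e-04]), 'wrist_force': array([ 0.18273195,  0.25728171, -0.0318286 ]), 'torque': array([ 0.00156329, -0.02080547,  0.02183777]), 'grip_force': 0.0, 'width': 1.000464686032765}
{'fx': 437.06724737344354, 'fy': 437.06724737344354, 'cx': 278.53398025856524, 'cy': 209.42042264080396, 'R': array([[-0.02653158, -0.99949024, -0.01775796],
       [-0.98927252,  0.02880483, -0.14321368],
       [ 0.14365219,  0.01376777, -0.98953246]]), 't': array([0.01504662, 0.58752684, 1.13611272])}
{'fx': 449.4106254368781, 'fy': 449.4106254368781, 'cx': 280.0951725660595, 'cy': 215.96947307326656, 'R': array([[-0.98630948, -0.16364381, -0.02035452],
       [-0.07070445,  0.53116608, -0.84431243],
       [ 0.14897814, -0.8313142 , -0.53546448]]), 't': array([0.56113863, 0.11793743, 1.43003903])}
{'fx': 348.7194164623062, 'fy': 348.7194164623062, 'cx': 273.83128462120897, 'cy': 213.51854690773217, 'hand_eye': array([[ 2.87612512e-05, -9.50847446e-01, -3.09659707e-01,
         7.96618423e-02],
       [ 9.99999953e-01, -6.66955358e-05,  2.97676861e-04,
        -7.92360344e-04],
       [-3.03698203e-04, -3.09659701e-01,  9.50847400e-01,
        -7.00555566e-02],
       [ 0.00000000e+00,  0.00000000e+00,  0.00000000e+00,
         1.00000000e+00]])}
```

View pics/top0.png

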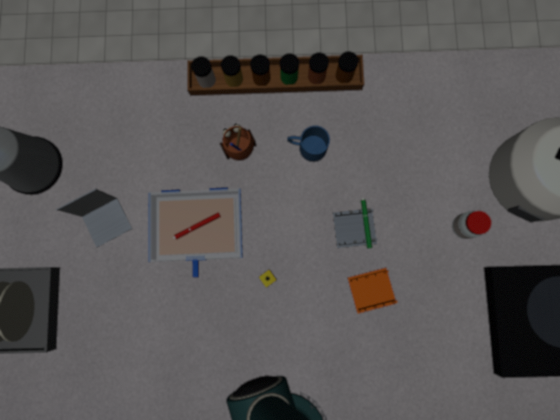

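View pics/side0.png

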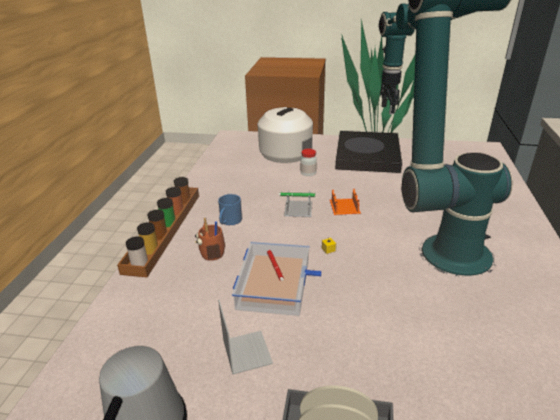

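The top view shows the box at left with the red pen at (198,225), and the blue tab at (195,268). The steel rest is at (353,228), with the green pen at (367,224) and the empty notches at col ~343.

Candidates:
- **Pen:** red bar on the lid (198,225), owl's pens (235,130), red jar cap (478,223). I choose the bar on the lid.
- **Rest:** steel (353,228) or orange (372,290). I choose the steel one.

```bash
cat > h.py <<'E'
from workcell import read_state, viewer, bot
import cv2, numpy as np
from scipy.spatial.transform import Rotation as Ro
def cam(n, s=None):
    """K params, camera centre, camera->world rotation"""
    c=viewer.camera_params(n)
    if n=="wrist":
        s=s or read_state(); T=np.eye(4); T[:3,:3]=Ro.from_rotvec(s["tcp_rot"]).as_matrix(); T[:3,3]=s["tool_pos"]
        M=T@c["hand_eye"]; return c,M[:3,3],M[:3,:3]
    return c,-c["R"].T@c["t"],c["R"].T
def cast(C,uv,z):
    c,o,R=C; uv=np.atleast_2d(np.asarray(uv,float))
    d=np.c_[(uv[:,0]-c["cx"])/c["fx"],(uv[:,1]-c["cy"])/c["fy"],np.ones(len(uv))]@R.T
    return o+d*((z-o[2])/d[:,2])[:,None]
def proj(C,X):
    c,o,R=C; p=(np.atleast_2d(X)-o)@R; return np.c_[p[:,0]/p[:,2]*c["fx"]+c["cx"],p[:,1]/p[:,2]*c["fy"]+c["cy"]]
def mask(p,lo,hi,roi=None):
    m=cv2.inRange(cv2.cvtColor(p,cv2.COLOR_BGR2HSV),lo,hi)
    if roi: k=np.zeros_like(m); x0,y0,x1,y1=roi; k[y0:y1,x0:x1]=255; m&=k
    return m
def big(m):
    c=max(cv2.findContours(m,cv2.RETR_EXTERNAL,cv2.CHAIN_APPROX_NONE)[0],key=cv2.contourArea); return cv2.minAreaRect(c)
def axis(rect):
    """ends of a rect's long axis, pixels"""
    b=cv2.boxPoints(rect); e=[np.linalg.norm(b[0]-b[1]),np.linalg.norm(b[1]-b[2])]
    return np.array([(b[0]+b[3])/2,(b[1]+b[2])/2]) if e[0]>e[1] else np.array([(b[0]+b[1])/2,(b[2]+b[3])/2])
E
python3 - <<'E'
from h import *
p=cv2.imread("pics/top0.png"); C=cam("top")
def rep(n,m,z):
    r=big(m); a=cast(C,axis(r),z); d=a[1]-a[0]; print(n,np.round(r[0],1),"ctr",a.mean(0).round(4),"len",np.linalg.norm(d).round(4),"ang deg",np.degrees(np.arctan2(d[1],d[0])).round(1)); return r
red=mask(p,(0,120,60),(10,255,255),(155,195,240,255))|mask(p,(170,120,60),(180,255,255),(155,195,240,255))
rep("pen",red,.066)
rep("tab",mask(p,(100,150,60),(125,255,255),(185,255,210,285)),.054)
rep("green",mask(p,(50,100,40),(90,255,255),(330,190,390,260)),.047)
bl=mask(p,(100,60,60),(125,255,255),(140,186,250,264)); c=np.vstack([x.reshape(-1,2) for x in cv2.findContours(bl,0,1)[0]])
b=cv2.boxPoints(cv2.minAreaRect(c)); print("lid px",b.round(1).tolist()); print(cast(C,b,.057).round(4))
im=np.vstack([cv2.resize(p[185:290,140:260],None,fx=4,fy=4)])
im2=cv2.resize(p[190:270,320:400],None,fx=5.25,fy=5.25,interpolation=cv2.INTER_CUBIC)
cv2.imwrite("pics/crop0.png",cv2.resize(np.hstack([im[:420],im2]),(800,373)))
E
```

```text
pen [197.  225.1] ctr [0.5488 0.2142 0.066 ] len 0.1288 ang deg -63.9
tab [195. 268.] ctr [0.437  0.2221 0.054 ] len 0.0417 ang deg -179.9
green [365.9 223.9] ctr [ 0.5417 -0.233   0.047 ] len 0.1248 ang deg -176.4
lid px [[146.89999389648438, 189.3000030517578], [239.8000030517578, 186.5], [242.10000610351562, 261.70001220703125], [149.1999969482422, 264.5]]
[[0.6508 0.3516 0.057 ]
 [0.651  0.1008 0.057 ]
 [0.4501 0.0976 0.057 ]
 [0.4493 0.3422 0.057 ]]
```

View pics/crop0.png

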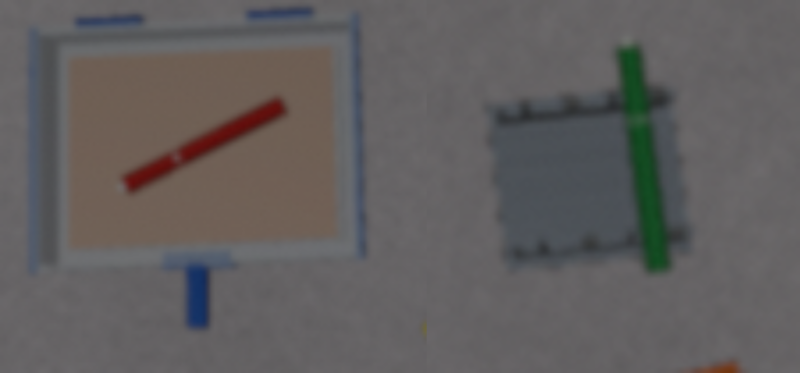

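The crop confirms the red pen with its white band, nib at lower left. The steel rest has the green pen in its right pair, and its left pair is empty. I'm moving over the rest for a close look.

jog_arm --increments '[[[0.95, -0.7, 0, 0, 0, 0, 1], [0.95, -0.7, 0, 0, 0, 0, 1], [0.95, -0.7, 0, 0, 0, 0, 1], [0.95, -0.7, 0, 0, 0, 0, 1], [0.95, -0.7, 0, 0, 0, 0, 1]]]'

```text
time: 0.52
tool_pos: [0.3198, -0.4915, 0.3032]
tcp_rot: [-3.098, -0.515, 0.001]
wrist_force: [1.0, -0.2, -0.1]
width: 1.005
grip_force: 0.0
```

jog_arm --increments '[[[0.95, -0.7, 0, 0, 0, 0, 1], [0.95, -0.7, 0, 0, 0, 0, 1], [0.95, -0.7, 0, 0, 0, 0, 1], [0.95, -0.7, 0, 0, 0, 0, 1], [0.95, -0.7, 0, 0, 0, 0, 1]]]'

```text
time: 0.93
tool_pos: [0.4207, -0.3459, 0.3034]
tcp_rot: [-3.098, -0.515, 0.001]
wrist_force: [-0.1, -0.1, 0.2]
width: 1.0
grip_force: 0.0
```

jog_arm --increments '[[[0.95, -0.7, 0, 0, 0, 0, 1], [0.95, -0.7, 0, 0, 0, 0, 1], [0.95, -0.7, 0, 0, 0, 0, 1], [0.95, -0.7, 0, 0, 0, 0, 1], [0.95, -0.7, 0, 0, 0, 0, 1]]]'

```text
time: 1.35
tool_pos: [0.5215, -0.2004, 0.3035]
tcp_rot: [-3.099, -0.516, 0.001]
wrist_force: [-0.4, -0.4, 0.0]
width: 0.997
grip_force: 0.0
```

jog_arm --increments '[[[0, 0, 0, 0, 0, 0, 1], [0, 0, 0, 0, 0, 0, 1], [0, 0, 0, 0, 0, 0, 1], [0, 0, 0, 0, 0, 0, 1], [0, 0, 0, 0, 0, 0, 1]]]'

```text
time: 1.77
tool_pos: [0.5204, -0.2032, 0.3037]
tcp_rot: [3.099, 0.513, -0.001]
wrist_force: [0.5, 0.3, 0.4]
width: 0.997
grip_force: 0.0
```

Run:
```python
from h import *
s=read_state(); p,d=viewer.read_camera("wrist"); cv2.imwrite("pics/w1.png",p); np.save("pics/w1.npy",d); import pickle; pickle.dump(s,open("pics/w1.pkl","wb"))
print(s["tool_pos"],s["tcp_rot"],np.abs(s["joint_vel"]).max(),s["q"])
```

```text
[ 0.52036718 -0.20318291  0.30372207] [ 3.09937937e+00  5.13079572e-01 -6.58108230e-04] 0.005115257842550366 [-4.16717623e-01  4.46595806e-02  1.85551989e+00 -2.71145847e-04
  1.24174593e+00  8.26056624e-01]
```

View pics/w1.png

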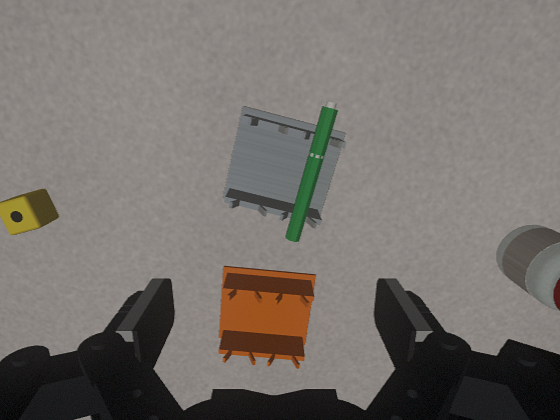

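The wrist view shows the steel rest around (285,165), with the green pen in the right notches from (330,105) to (293,240). The empty pair is about at (283,128) and (262,212). The orange look-alike is below at (262,315).

Run:
```python
from h import *; import pickle
s=pickle.load(open("pics/w1.pkl","rb")); C=cam("wrist",s); p=cv2.imread("pics/w1.png"); d=np.load("pics/w1.npy")
c,o,R=C; v,u=np.mgrid[0:420,0:560]
X=(np.stack([(u-c["cx"])/c["fx"]*d,(v-c["cy"])/c["fy"]*d,d],-1)@R.T)+o
g=mask(p,(50,100,40),(90,255,255),(200,90,360,260))>0
print("counter z",np.median(X[60:90,150:250,2]),"green z",np.percentile(X[g][:,2],[5,50,95]))
roi=np.zeros_like(g); roi[95:235,215:360]=1
gd=cv2.dilate(g.astype(np.uint8),np.ones((5,5)))>0
pl=roi&~gd&(X[...,2]>.001)&(X[...,2]<.008)
print("plate",big(pl.astype(np.uint8)),)
# rect of plate in world mm
q=(X[pl][:,:2]*10000).astype(np.float32); print(cv2.minAreaRect(q))
h=roi&~gd&(X[...,2]>.036)&(X[...,2]<.062)
P=X[h]; print("rail pts",len(P),"z max",np.percentile(P[:,2],[50,98]))
r=axis(big(g.astype(np.uint8)*255)); a=cast(C,r,.047); D=a[1]-a[0]; th=np.arctan2(D[1],D[0]); th=(th+np.pi/2)%np.pi-np.pi/2
print("green",a.mean(0),np.linalg.norm(D),np.degrees(th))
for yaw in (th,):
  xl=P[:,:2]@[np.cos(yaw),np.sin(yaw)]; m=np.median(xl); cs=[P[xl>m-0.0][:,:],P[xl<m-0.0]]
  x0=(xl.min()+xl.max())/2
for sgn in (1,-1):
  Q=P[(xl-x0)*sgn>0.02]; t=np.polyfit(Q[:,1],Q[:,0],1); print("rail yaw",np.degrees(-np.arctan(t[0])),"n",len(Q))
  yl=Q[:,:2]@[-np.sin(yaw),np.cos(yaw)]; xx=Q[:,:2]@[np.cos(yaw),np.sin(yaw)]
  print(" x pct",np.percentile(xx,[2,50,98]).round(4)," y ext",np.percentile(yl,[1,99]).round(4))
  hi,_=np.histogram(yl,bins=np.arange(-.30,-.14,.004)); print(" ",hi)
```

```text
counter z 3.758221357264002e-05 green z [0.05031676 0.05338554 0.05515724]
plate ((266.54052734375, 157.8261260986328), (77.97222137451172, 96.5401382446289), 13.134021759033203)
((5333.8388671875, -2138.97900390625), (1508.711669921875, 1638.1468505859375), 18.795948028564453)
rail pts 1321 z max [0.04083684 0.05442867]
green [ 0.5393361  -0.23152204  0.047     ] 0.1323599640129743 4.18909920235617
rail yaw 8.059952767338826 n 665
 x pct [0.5553 0.5586 0.591 ]  y ext [-0.2939 -0.1958]
  [ 0 23 10 36 36  0  8 16 13 16 24 38 33 30 29 28 38 31 30 31 28 31 32 38
 28 28 10  0  0  0  0  0  0  0  0  0  0  0  0]
rail yaw 4.612120815105933 n 656
 x pct [0.4752 0.4792 0.4816]  y ext [-0.2943 -0.1963]
  [ 0 21 22 42 31  0  0  0  0 15 31 47 30 27 26 36 42 31 28 29 29 28 31 42
 34 30  4  0  0  0  0  0  0  0  0  0  0  0  0]
```

jog_arm --increments '[[[0.34, -0.85, 0, 0, 0, -1, 1], [0, 0, 0, 0, 0, 1, 1], [0.34, -0.85, 0, 0, 0, 0, 1], [0.34, -0.85, 0, 0, 0, 0, 1], [0.34, -0.85, 0, 0, 0, 0, 1]]]'

```text
time: 2.23
tool_pos: [0.5262, -0.0928, 0.304]
tcp_rot: [3.1, 0.511, 0.0]
wrist_force: [-0.6, -0.2, 0.8]
width: 1.0
grip_force: 0.0
```

jog_arm --increments '[[[0.34, -0.85, 0, 0, 0, 0, 1], [0.34, -0.85, 0, 0, 0, 0, 1], [0.34, -0.85, 0, 0, 0, 0, 1], [0.34, -0.85, 0, 0, 0, 0, 1], [0.34, -0.85, 0, 0, 0, 0, 1]]]'

```text
time: 2.65
tool_pos: [0.5334, 0.045, 0.3041]
tcp_rot: [3.099, 0.513, 0.001]
wrist_force: [0.9, 0.0, -0.7]
width: 1.001
grip_force: 0.0
```

jog_arm --increments '[[[0.34, -0.85, 0, 0, 0, 0, 1], [0.34, -0.85, 0, 0, 0, 0, 1], [0.34, -0.85, 0, 0, 0, 0, 1], [0.34, -0.85, 0, 0, 0, 0, 1], [0.34, -0.85, 0, 0, 0, 0, 1]]]'

```text
time: 3.07
tool_pos: [0.5407, 0.1821, 0.304]
tcp_rot: [3.099, 0.513, 0.0]
wrist_force: [1.1, -0.3, -0.6]
width: 1.002
grip_force: 0.0
```

jog_arm --increments '[[[0, 0, 0.19, 0, 0, -1, 1], [0, 0, 0.19, 0, 0, -1, 1], [0, 0, 0.19, 0, 0, -1, 1], [0, 0, 0.19, 0, 0, -1, 1], [0, 0, 0.19, 0, 0, -1, 1]]]'

```text
time: 3.48
tool_pos: [0.5407, 0.1809, 0.2751]
tcp_rot: [2.857, 1.306, -0.0]
wrist_force: [0.1, 0.9, -0.2]
width: 0.996
grip_force: 0.0
```

jog_arm --increments '[[[0, 0, 0.19, 0, 0, -1, 1], [0, 0, 0.19, 0, 0, -1, 1], [0, 0, 0.19, 0, 0, -1, 1], [0, 0, 0.19, 0, 0, -1, 1], [0, 0, 0.19, 0, 0, -1, 1]]]'

```text
time: 3.9
tool_pos: [0.5408, 0.1807, 0.2467]
tcp_rot: [2.422, 2.0, 0.0]
wrist_force: [0.3, 0.1, 0.2]
width: 1.003
grip_force: 0.0
```

jog_arm --increments '[[[0, 0, 0.19, 0, 0, -1, 1], [0, 0, 0.19, 0, 0, -1, 1], [0, 0, 0.19, 0, 0, -1, 1], [0, 0, 0, 0, 0, -1, 1], [0, 0, 0, 0, 0, -1, 1]]]'

```text
time: 4.32
tool_pos: [0.5405, 0.1806, 0.2292]
tcp_rot: [-1.822, -2.558, 0.001]
wrist_force: [-0.1, 0.2, 0.1]
width: 1.001
grip_force: 0.0
```

jog_arm --increments '[[[0, 0, 0, 0, 0, -1, 0.4], [0, 0, 0, 0, 0, 0, 0.4], [0, 0, 0, 0, 0, 0, 0.4], [0, 0, 0, 0, 0, 0, 0.4], [0, 0, 0, 0, 0, 0, 0.4]]]'

```text
time: 4.73
tool_pos: [0.5407, 0.1815, 0.2299]
tcp_rot: [1.693, 2.646, 0.0]
wrist_force: [-0.3, 1.0, -0.3]
width: 0.699
grip_force: 0.0
```

Run:
```python
from h import *
s=read_state(); p,d=viewer.read_camera("wrist"); cv2.imwrite("pics/w2.png",p); import pickle; pickle.dump(s,open("pics/w2.pkl","wb"))
C=cam("wrist",s); R=Ro.from_rotvec(s["tcp_rot"]).as_matrix()
print(s["tool_pos"],"y ang",np.degrees(np.arctan2(R[1,1],R[0,1])),"x ang",np.degrees(np.arctan2(R[1,0],R[0,0])),"z",R[:,2].round(3),s["q"].round(2))
m=mask(p,(0,120,50),(10,255,255))|mask(p,(170,120,50),(180,255,255))
print((m>0).sum(),big(m)); a=cast(C,axis(big(m)),.066); D=a[1]-a[0]; print(a.round(4),a.mean(0).round(4),np.linalg.norm(D),np.degrees(np.arctan2(D[1],D[0])))
```

```text
[0.54065097 0.18150777 0.22986306] y ang 24.759377979107647 x ang 114.75937783540911 z [ 0.  0. -1.] [ 0.28  0.13  1.91 -0.    1.11 -0.15]
4254 ((303.4999694824219, 172.99996948242188), (191.99996948242188, 20.999996185302734), 90.0)
[[0.5186 0.2745 0.066 ]
 [0.5775 0.1551 0.066 ]] [0.5481 0.2148 0.066 ] 0.13320579014694128 -63.73539335200426
```

View pics/w2.png

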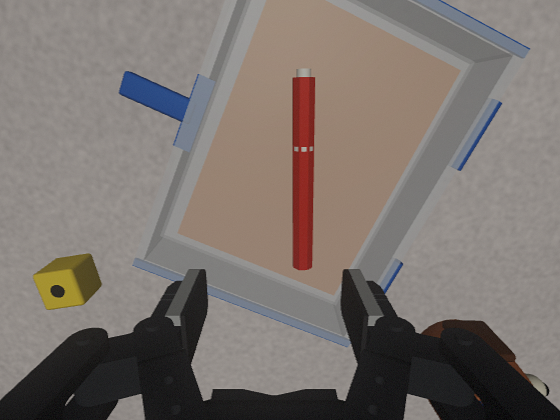

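The wrist view shows the red pen at (303,173), running vertically in the image. It is level with the fingers' closing axis and slightly to the right, with its nib at the top.

jog_arm --increments '[[[0.94, 0.67, 0, 0, 0, -0.24, 0.4], [0, 0, 0.62, 0, 0, 0, 0.4], [0, 0, 0.62, 0, 0, 0, 0.4], [0, 0, 0.62, 0, 0, 0, 0.4], [0, 0, 0.62, 0, 0, 0, 0.4]]]'

```text
time: 5.2
tool_pos: [0.547, 0.2163, 0.1548]
tcp_rot: [1.657, 2.668, 0.001]
wrist_force: [-0.1, -0.6, -0.2]
width: 0.7
grip_force: 0.0
```

jog_arm --increments '[[[0, 0, 0.4, 0, 0, 0, 0.4], [0, 0, 0.2, 0, 0, 0, 0.4], [0, 0, 0, 0, 0, 0, 0.4], [0, 0, 0, 0, 0, 0, 0.4], [0, 0, 0, 0, 0, 0, 0.4]]]'

```text
time: 5.62
tool_pos: [0.5478, 0.2162, 0.1387]
tcp_rot: [1.657, 2.668, 0.003]
wrist_force: [0.7, 0.3, 0.9]
width: 0.701
grip_force: 0.0
```

Run:
```python
from h import *
s=read_state(); p,d=viewer.read_camera("wrist"); cv2.imwrite("pics/w3.png",p)
C=cam("wrist",s); R=Ro.from_rotvec(s["tcp_rot"]).as_matrix()
m=mask(p,(0,120,50),(10,255,255))|mask(p,(170,120,50),(180,255,255))
r=big(m);a=cast(C,axis(r),.073); print(s["tool_pos"],r,a.round(4))
print("pen in tool mm",((a-s["tool_pos"])@R*1000).round(1))
```

```text
[0.54782967 0.21616182 0.13868109] ((271.0, 266.5), (257.0, 34.0), 90.0) [[0.5181 0.2752 0.073 ]
 [0.573  0.1637 0.073 ]]
pen in tool mm [[ 66.1  -0.6  65.7]
 [-58.2  -0.9  65.7]]
```

View pics/w3.png

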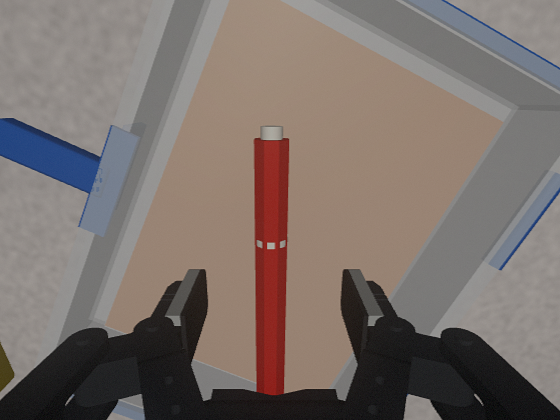

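The wrist view shows the pen centred between the pads at column 271, straight along the tool, with its red end 66 mm ahead. I'm closing and lifting.

jog_arm --increments '[[[0, 0, 0.07, 0, 0, 0, -0.5], [0, 0, 0, 0, 0, 0, -1], [0, 0, 0, 0, 0, 0, -1], [0, 0, 0, 0, 0, 0, -1], [0, 0, 0, 0, 0, 0, -1]]]' --force 35

```text
time: 6.08
tool_pos: [0.5471, 0.2159, 0.1357]
tcp_rot: [1.657, 2.669, 0.001]
wrist_force: [-1.4, 0.6, 3.0]
width: 0.149
grip_force: 36.0
```

jog_arm --increments '[[[0, 0, 0, 0, 0, 0, -1], [0, 0, 0, 0, 0, 0, -1], [0, 0, 0, 0, 0, 0, -1], [0, 0, 0, 0, 0, 0, -1], [0, 0, 0, 0, 0, 0, -1]]]'

```text
time: 6.5
tool_pos: [0.5471, 0.216, 0.1357]
tcp_rot: [1.657, 2.669, 0.001]
wrist_force: [-1.2, -0.6, 4.4]
width: 0.148
grip_force: 36.3
```

jog_arm --increments '[[[0, 0, -0.3, 0, 0, 0, -1], [0, 0, -0.6, 0, 0, 0, -1], [0, 0, -0.7, 0, 0, 0, -1], [0, 0, -0.7, 0, 0, 0, -1], [0, 0, -0.5, 0, 0, 0, -1]]]'

```text
time: 6.92
tool_pos: [0.5473, 0.2161, 0.2211]
tcp_rot: [1.656, 2.668, 0.002]
wrist_force: [-0.0, 0.3, -0.0]
width: 0.146
grip_force: 35.8
```

jog_arm --increments '[[[-0.975, -0.52, 0, 0, 0, 0, -1], [-0.975, -0.52, 0, 0, 0, 0, -1], [-0.975, -0.52, 0, 0, 0, 0, -1], [-0.975, -0.52, 0, 0, 0, 0, -1], [-0.975, -0.52, 0, 0, 0, 0, -1]]]'

```text
time: 7.33
tool_pos: [0.5414, 0.0489, 0.2194]
tcp_rot: [1.656, 2.67, -0.0]
wrist_force: [0.4, -0.2, -0.7]
width: 0.148
grip_force: 35.8
```

jog_arm --increments '[[[-0.975, -0.52, 0, 0, 0, 0, -1], [-0.975, -0.52, 0, 0, 0, 0, -1], [-0.975, -0.52, 0, 0, 0, 0, -1], [-0.975, -0.52, 0, 0, 0, 0, -1], [-0.975, -0.52, 0, 0, 0, 0, -1]]]'

```text
time: 7.75
tool_pos: [0.5363, -0.117, 0.2194]
tcp_rot: [-1.657, -2.669, -0.0]
wrist_force: [0.0, 0.9, -0.8]
width: 0.149
grip_force: 35.8
```

jog_arm --increments '[[[-0.975, -0.52, 0, 0, 0, 0, -1], [-0.975, -0.52, 0, 0, 0, 0, -1], [0, 0, 0, 0, 0, -1, -1], [0, 0, 0, 0, 0, -1, -1], [0, 0, 0, 0, 0, -1, -1]]]'

```text
time: 8.17
tool_pos: [0.5344, -0.1827, 0.2191]
tcp_rot: [-1.214, -2.897, -0.0]
wrist_force: [-0.0, 0.5, -0.5]
width: 0.147
grip_force: 35.8
```

jog_arm --increments '[[[0, 0, 0, 0, 0, -1, -1], [0, 0, 0, 0, 0, -1, -1], [0, 0, 0, 0, 0, -1, -1], [0, 0, 0, 0, 0, -1, -1], [0, 0, 0, 0, 0, -1, -1]]]'

```text
time: 8.58
tool_pos: [0.5346, -0.1817, 0.2192]
tcp_rot: [-0.42, -3.113, -0.0]
wrist_force: [0.2, -0.4, 0.1]
width: 0.148
grip_force: 35.8
```

jog_arm --increments '[[[0, 0, 0, 0, 0, -1, -1], [0, 0, 0, 0, 0, -1, -1], [0, 0, 0, 0, 0, -1, -1], [0, 0, 0, 0, 0, -0.35, -1], [0, 0, 0, 0, 0, 0, -1]]]'

```text
time: 9.0
tool_pos: [0.5347, -0.1816, 0.2192]
tcp_rot: [0.123, -3.139, -0.0]
wrist_force: [0.1, -1.1, 0.1]
width: 0.151
grip_force: 35.8
```

jog_arm --increments '[[[0, 0, 0, 0, 0, 0, -1], [0, 0, 0, 0, 0, 0, -1], [0, 0, 0, 0, 0, 0, -1], [0, 0, 0, 0, 0, 0, -1], [0, 0, 0, 0, 0, 0, -1]]]'

```text
time: 9.42
tool_pos: [0.5348, -0.1817, 0.2193]
tcp_rot: [0.121, -3.139, -0.0]
wrist_force: [-1.3, -0.8, -0.2]
width: 0.146
grip_force: 35.8
```

Run:
```python
from h import *
s=read_state(); p,d=viewer.read_camera("wrist"); cv2.imwrite("pics/w4.png",p); np.save("pics/w4.npy",d)
C=cam("wrist",s); R=Ro.from_rotvec(s["tcp_rot"]).as_matrix()
print(s["tool_pos"],"x ang",np.degrees(np.arctan2(R[1,0],R[0,0])),s["width"],s["grip_force"])
m=mask(p,(0,120,50),(10,255,255))|mask(p,(170,120,50),(180,255,255))
r=big(m);a=cast(C,axis(r),s["tool_pos"][2]-.0657+.0025); print(r,"pen ends in tool mm",((a-s["tool_pos"])@R*1000).round(1))
g=mask(p,(50,100,40),(90,255,255)); r=big(g); a=cast(C,axis(r),.054); D=a[1]-a[0]; print("green",r,a.round(4),a.mean(0).round(4),np.linalg.norm(D),np.degrees(np.arctan2(D[1],D[0])))
sl=np.array([[.5335,-.182,.047]]); print("slot px",proj(C,sl))
```

```text
[ 0.5348179  -0.18171887  0.21928101] x ang -175.58262919005497 0.14621247393504538 35.76253660954535
((274.5, 267.0), (256.0, 35.0), 90.0) pen ends in tool mm [[ 65.1   1.1  63.2]
 [-56.4   1.2  63.2]]
green ((203.3396759033203, 212.27413940429688), (174.05206298828125, 21.198650360107422), 86.633544921875) [[ 0.4753 -0.2353  0.054 ]
 [ 0.605  -0.226   0.054 ]] [ 0.5402 -0.2306  0.054 ] 0.13003145816820819 4.073428622239921
slot px [[272.52911538 212.38241075]]
```

View pics/w4.png

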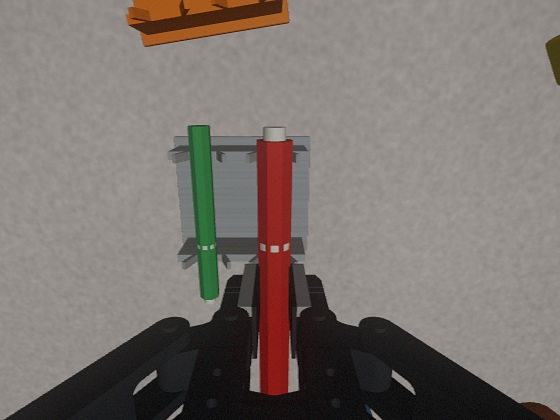

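The wrist view shows the red pen held straight over the empty notches (column 274, slot predicted at column 273). The green pen is seated in the left pair, and the pen's centre is within about 1 mm of the tool axis. I'm lowering.

jog_arm --increments '[[[0.06, 0, 0.6, 0, 0, 0, -1], [0, 0, 0.8, 0, 0, 0, -1], [0, 0, 0.8, 0, 0, 0, -1], [0, 0, 0.6, 0, 0, 0, -1], [0, 0, 0.3, 0, 0, 0, -1]]]'

```text
time: 9.88
tool_pos: [0.5314, -0.1812, 0.1235]
tcp_rot: [0.121, -3.135, -0.003]
wrist_force: [0.0, 0.1, -0.9]
width: 0.148
grip_force: 35.8
```

jog_arm --increments '[[[0, 0, 0.1, 0, 0, 0, -1], [0, 0, 0.05, 0, 0, 0, -1], [0, 0, 0.05, 0, 0, 0, -1], [0, 0, 0.03, 0, 0, 0, -1], [0, 0, 0, 0, 0, 0, -1]]]'

```text
time: 10.3
tool_pos: [0.5338, -0.1822, 0.1205]
tcp_rot: [-0.122, 3.137, -0.001]
wrist_force: [-1.3, -0.6, -0.2]
width: 0.144
grip_force: 35.8
```

jog_arm --increments '[[[0, 0, 0.03, 0, 0, 0, -1], [0, 0, 0.03, 0, 0, 0, -1], [0, 0, 0, 0, 0, 0, -1], [0, 0, 0, 0, 0, 0, -1], [0, 0, 0, 0, 0, 0, -1]]]'

```text
time: 10.72
tool_pos: [0.5331, -0.1819, 0.1177]
tcp_rot: [-0.122, 3.139, -0.0]
wrist_force: [-1.1, 0.7, -0.4]
width: 0.145
grip_force: 35.8
```

jog_arm --increments '[[[0, 0, 0.03, 0, 0, 0, -1], [0, 0, 0, 0, 0, 0, -1], [0, 0, 0, 0, 0, 0, -1], [0, 0, 0, 0, 0, 0, -0.6], [0, 0, 0, 0, 0, 0, -0.5]]]'

```text
time: 11.13
tool_pos: [0.533, -0.1818, 0.1167]
tcp_rot: [0.122, -3.139, -0.0]
wrist_force: [0.3, 0.0, 0.3]
width: 0.249
grip_force: 0.0
```

jog_arm --increments '[[[0, 0, 0, 0, 0, 0, -0.3], [0, 0, 0, 0, 0, 0, -0.3], [0, 0, -0.1, 0, 0, 0, -0.3], [0, 0, -0.3, 0, 0, 0, -0.3], [0, 0, -0.6, 0, 0, 0, -0.3]]]'

```text
time: 11.55
tool_pos: [0.5314, -0.1813, 0.1453]
tcp_rot: [0.121, -3.135, -0.003]
wrist_force: [-0.6, 1.1, -0.0]
width: 0.349
grip_force: 0.0
```

jog_arm --increments '[[[0, 0, -0.8, 0, 0, 0, -0.3], [0, 0, -0.8, 0, 0, 0, -0.3], [0, 0, -0.8, 0, 0, 0, -0.3], [0, 0, -0.6, 0, 0, 0, -0.3], [0, 0, 0, 0, 0, 0, -0.3]]]'

```text
time: 11.97
tool_pos: [0.5357, -0.1829, 0.2428]
tcp_rot: [-0.121, 3.13, -0.006]
wrist_force: [0.5, 0.3, 1.0]
width: 0.346
grip_force: 0.0
```

Run:
```python
from h import *
s=read_state(); p,d=viewer.read_camera("wrist"); cv2.imwrite("pics/w5.png",p)
C=cam("wrist",s); c,o,Rc=C; R=Ro.from_rotvec(s["tcp_rot"]).as_matrix(); print(s["tool_pos"],s["wrist_force"])
m=mask(p,(0,120,50),(10,255,255),(230,100,330,330))|mask(p,(170,120,50),(180,255,255),(230,100,330,330)); g=mask(p,(50,100,40),(90,255,255))
v,u=np.mgrid[0:420,0:560]; X=(np.stack([(u-c["cx"])/c["fx"]*d,(v-c["cy"])/c["fy"]*d,d],-1)@Rc.T)+o
for n,k in (("red",m),("green",g)):
    r=big(k); a=cast(C,axis(r),.054); D=a[1]-a[0]; print(n,r,a.mean(0).round(4),np.linalg.norm(D).round(4),np.degrees(np.arctan2(D[1],D[0])).round(2),"z",np.percentile(X[k>0][:,2],[10,50,90]).round(4))
th=np.radians(4.3); ex=np.array([np.cos(th),np.sin(th)])
h=(m==0)&(g==0)&(X[...,2]>.036)&(X[...,2]<.06)&(np.hypot(X[...,0]-.535,X[...,1]+.207)<.08)
xl=X[h][:,:2]@ex; print(np.histogram(xl,bins=np.arange(.465,.575,.002)))
```

```text
[ 0.53572075 -0.18290019  0.242793  ] [0.49482673 0.30453194 0.99682243]
red ((276.9999694824219, 196.99998474121094), (17.999996185302734, 161.99996948242188), 0.0) [ 0.5336 -0.1807  0.054 ] 0.1298 -175.4 z [0.0506 0.0532 0.0545]
green ((211.4547576904297, 198.61770629882812), (158.30479431152344, 19.17992401123047), 87.0643310546875) [ 0.5387 -0.2309  0.054 ] 0.1272 4.03 z [0.0503 0.0532 0.0545]
(array([  6,   7,   5,   4, 125, 300, 237, 230,   6,   7,   7,   6,   5,
         5,   6,  24,  33,   8,   5,   5,   4,   5,   4,   6,   5,   5,
         5,   2,   2,   3,   3,   1,   2,   4,   3,   4,   2,   0,  24,
        31,   4,   2,   4,   2, 201, 296, 225, 147,   6,   3,   3,   6,
         2,   1]), array([0.465, 0.467, 0.469, 0.471, 0.473, 0.475, 0.477, 0.479, 0.481,
       0.483, 0.485, 0.487, 0.489, 0.491, 0.493, 0.495, 0.497, 0.499,
       0.501, 0.503, 0.505, 0.507, 0.509, 0.511, 0.513, 0.515, 0.517,
       0.519, 0.521, 0.523, 0.525, 0.527, 0.529, 0.531, 0.533, 0.535,
       0.537, 0.539, 0.541, 0.543, 0.545, 0.547, 0.549, 0.551, 0.553,
       0.555, 0.557, 0.559, 0.561, 0.563, 0.565, 0.567, 0.569, 0.571,
       0.573]))
```

View pics/w5.png

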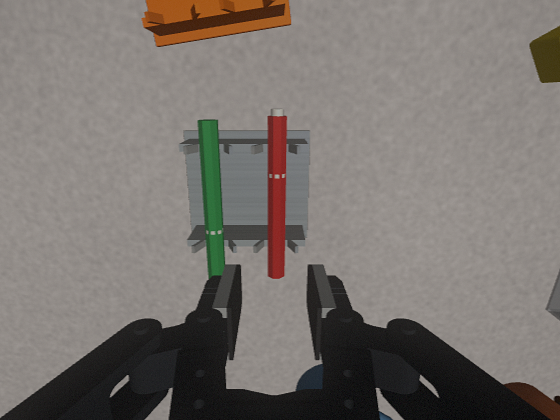

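The red pen is seated beside the green one. Tops are equal at 53–54 mm, yaw is 4.6°, and the centre is about 1.6 mm from mid-rails. In the image it runs from (277,115) to (277,278). Next is the tab.

jog_arm --increments '[[[0.163, 0.915, 0, 0, 0, 0, -0.3], [0.163, 0.915, 0, 0, 0, 0, -0.3], [0.163, 0.915, 0, 0, 0, 0, 0.2], [0.163, 0.915, 0, 0, 0, 0, 0.2], [0.163, 0.915, 0, 0, 0, 0, 0.2]]]'

```text
time: 12.43
tool_pos: [0.4966, -0.0457, 0.2352]
tcp_rot: [0.121, -3.137, -0.001]
wrist_force: [0.7, -0.1, 0.6]
width: 0.599
grip_force: 0.0
```

jog_arm --increments '[[[0.163, 0.915, 0, 0, 0, 0, 0.2], [0.163, 0.915, 0, 0, 0, 0, 0.2], [0.163, 0.915, 0, 0, 0, 0, 0.2], [0.163, 0.915, 0, 0, 0, 0, 0.2], [0.163, 0.915, 0, 0, 0, 0, 0.2]]]'

```text
time: 12.85
tool_pos: [0.4616, 0.0891, 0.2353]
tcp_rot: [0.121, -3.137, 0.0]
wrist_force: [0.6, 0.7, 0.7]
width: 0.601
grip_force: 0.0
```

jog_arm --increments '[[[0.163, 0.915, 0, 0, 0, 0, 0.2], [0.163, 0.915, 0, 0, 0, 0, 0.2], [0.163, 0.915, 0, 0, 0, 0, 0.2], [0.163, 0.915, 0, 0, 0, 0, 0.2], [0.163, 0.915, 0, 0, 0, 0, 0.2]]]'

```text
time: 13.27
tool_pos: [0.4267, 0.2238, 0.2353]
tcp_rot: [0.122, -3.137, 0.001]
wrist_force: [0.6, -0.6, -0.1]
width: 0.599
grip_force: 0.0
```

jog_arm --increments '[[[0, 0, 0, 0, 0, 0.7, 0.2], [0, 0, 0, 0, 0, 0, 0.2], [0, 0, 0, 0, 0, 0, 0.2], [0, 0, 0, 0, 0, 0, 0.2], [0, 0, 0, 0, 0, 0, 0.2]]]'

```text
time: 13.68
tool_pos: [0.428, 0.2222, 0.2362]
tcp_rot: [0.006, -3.141, 0.001]
wrist_force: [-0.1, 0.2, 0.7]
width: 0.597
grip_force: 0.0
```

Run:
```python
from h import *
s=read_state(); p,d=viewer.read_camera("wrist"); cv2.imwrite("pics/w6.png",p)
C=cam("wrist",s); R=Ro.from_rotvec(s["tcp_rot"]).as_matrix(); print(s["tool_pos"],"x ang",np.degrees(np.arctan2(R[1,0],R[0,0])),s["q"].round(2),s["width"])
b=mask(p,(100,170,50),(125,255,255)); r=big(b); a=cast(C,axis(r),.059); D=a[1]-a[0]
print("tab",r,a.round(4),np.linalg.norm(D).round(4),np.degrees(np.arctan2(D[1],D[0])).round(2),"tool mm",((a-s["tool_pos"])@R*1000).round(1))
```

```text
[0.42802847 0.22216933 0.23621011] x ang -179.77289110326032 [ 0.43 -0.05  2.08 -0.    1.11 -1.15] 0.5970429734159647
tab ((275.5, 222.5), (37.0, 17.0), 90.0) [[0.4216 0.2241 0.059 ]
 [0.451  0.2242 0.059 ]] 0.0295 0.31 tool mm [[  6.3   2.  177.2]
 [-23.1   2.  177.2]]
```

View pics/w6.png

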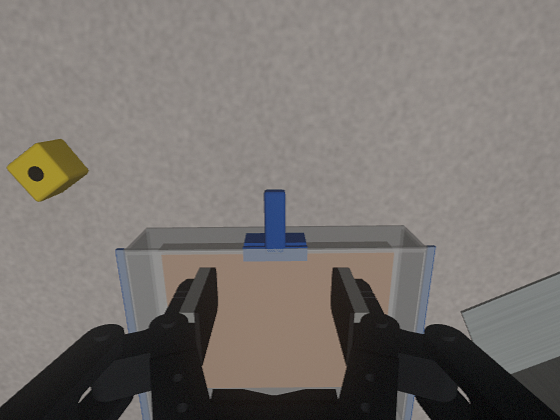

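The wrist view shows the tab at column 275, with its tip at row ~191 and the lid front edge at row ~247. The lid front corners are at (117,249) and (434,246).

Run:
```python
from h import *
s=read_state(); C=cam("wrist",s); p=cv2.imread("pics/w6.png"); print(s["tool_pos"])
print(cast(C,[[275,192],[275,247],[117,249],[434,246]],.059).round(4))
b=mask(p,(100,130,30),(125,255,255),(264,180,287,238)); v,u=np.nonzero(b); print(u.min(),u.max(),v.min(),v.max())
hsv=cv2.cvtColor(p,cv2.COLOR_BGR2HSV); print(hsv[186:200:1,275].tolist())
```

```text
[0.42816583 0.22218694 0.23638169]
[[0.4127 0.2237 0.059 ]
 [0.4563 0.2239 0.059 ]
 [0.4585 0.102  0.059 ]
 [0.4549 0.346  0.059 ]]
265 286 190 237
[[15, 14, 141], [12, 18, 142], [9, 17, 148], [110, 38, 101], [112, 121, 74], [113, 124, 78], [111, 156, 113], [110, 163, 122], [110, 161, 128], [110, 161, 128], [110, 166, 126], [110, 163, 128], [111, 159, 128], [110, 158, 129]]
```

jog_arm --increments '[[[0.03, 0.02, 0.5, 0, 0, -0.05, 0.2], [0, 0, 0.9, 0, 0, 0, 0.2], [0, 0, 0.9, 0, 0, 0, 0.2], [0, 0, 0.9, 0, 0, 0, 0.2], [0, 0, 0.6, 0, 0, 0, 0.2]]]'

```text
time: 14.15
tool_pos: [0.4263, 0.2223, 0.1204]
tcp_rot: [0.013, -3.139, 0.002]
wrist_force: [-0.5, -0.8, 0.4]
width: 0.597
grip_force: 0.0
```

jog_arm --increments '[[[0, 0, 0.3, 0, 0, 0, 0.2], [0, 0, 0.18, 0, 0, 0, 0.2], [0, 0, 0, 0, 0, 0, 0.2], [0, 0, 0, 0, 0, 0, 0.2], [0, 0, 0, 0, 0, 0, 0.2]]]'

```text
time: 14.57
tool_pos: [0.4284, 0.224, 0.1097]
tcp_rot: [-0.014, 3.139, 0.002]
wrist_force: [0.8, -0.7, 0.5]
width: 0.602
grip_force: 0.0
```

Run:
```python
from h import *
s=read_state(); p,d=viewer.read_camera("wrist"); cv2.imwrite("pics/w7.png",p)
print(s["tool_pos"],s["tcp_rot"],s["q"].round(2),s["wrist_force"])
```

```text
[0.42835834 0.22399443 0.10972478] [-1.43952164e-02  3.13902934e+00  1.83490860e-03] [ 0.43  0.11  2.18  0.    0.85 -1.15] [ 0.82758403 -0.74816202  0.53757336]
```

View pics/w7.png

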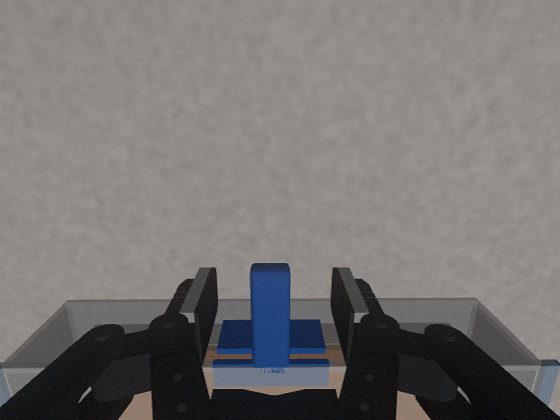

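The tab is at column 271, centred between the pads at 205 and 343, well within their span. I'm gripping.

jog_arm --increments '[[[0, 0, 0.05, 0, 0, 0, -0.3], [0, 0, 0, 0, 0, 0, -1], [0, 0, 0, 0, 0, 0, -1], [0, 0, 0, 0, 0, 0, -1], [0, 0, 0, 0, 0, 0, -1]]]' --force 60

```text
time: 15.03
tool_pos: [0.4274, 0.2227, 0.1074]
tcp_rot: [-0.017, 3.141, -0.003]
wrist_force: [-0.7, -5.6, 6.1]
width: 0.17
grip_force: 58.5
```

jog_arm --increments '[[[0, 0, 0, 0, 0, 0, -1], [0, 0, 0, 0, 0, 0, -1], [0, 0, 0, 0, 0, 0, -1], [0, 0, 0, 0, 0, 0, -1], [0, 0, 0, 0, 0, 0, -1]]]'

```text
time: 15.45
tool_pos: [0.4274, 0.2227, 0.1074]
tcp_rot: [-0.017, 3.141, -0.003]
wrist_force: [0.2, -6.5, 5.4]
width: 0.177
grip_force: 58.5
```

jog_arm --increments '[[[-0.05, 0, -0.18, 0, 0.25, 0, -1], [-0.05, 0, -0.18, 0, 0.25, 0, -1], [-0.1, 0, -0.37, 0, 0.5, 0, -1], [-0.1, 0, -0.37, 0, 0.5, 0, -1], [0, 0, 0, 0, 0, 0, -1]]]'

```text
time: 15.87
tool_pos: [0.4386, 0.2228, 0.1406]
tcp_rot: [0.014, -2.981, 0.004]
wrist_force: [-2.1, -3.0, -1.4]
width: 0.17
grip_force: 58.8
```

jog_arm --increments '[[[-0.1, 0, -0.37, 0, 0.5, 0, -1], [-0.1, 0, -0.37, 0, 0.5, 0, -1], [-0.1, 0, -0.37, 0, 0.5, 0, -1], [-0.1, 0, -0.37, 0, 0.5, 0, -1], [-0.1, 0, -0.37, 0, 0.5, 0, -1]]]'

```text
time: 16.28
tool_pos: [0.4671, 0.2231, 0.1892]
tcp_rot: [0.014, -2.721, 0.005]
wrist_force: [0.3, -2.7, -2.3]
width: 0.175
grip_force: 58.9
```

jog_arm --increments '[[[-0.1, 0, -0.37, 0, 0.5, 0, -1], [-0.1, 0, -0.37, 0, 0.5, 0, -1], [-0.1, 0, -0.37, 0, 0.5, 0, -1], [0, 0, 0, 0, 0, 0, -1], [0, 0, 0, 0, 0, 0, -1]]]'

```text
time: 16.7
tool_pos: [0.4899, 0.2234, 0.2141]
tcp_rot: [0.012, -2.564, 0.006]
wrist_force: [-1.2, -3.3, 0.6]
width: 0.174
grip_force: 59.0
```

jog_arm --increments '[[[-0.1, 0, -0.37, 0, 0.5, 0, -1], [-0.1, 0, -0.37, 0, 0.5, 0, -1], [-0.1, 0, -0.37, 0, 0.5, 0, -1], [-0.1, 0, -0.37, 0, 0.5, 0, -1], [0, 0, 0, 0, 0, 0, -1]]]'

```text
time: 17.12
tool_pos: [0.527, 0.2239, 0.2424]
tcp_rot: [0.011, -2.352, 0.006]
wrist_force: [-4.0, -4.0, 2.5]
width: 0.171
grip_force: 59.1
```

jog_arm --increments '[[[0, 0, 0, 0, 0, 0, -1], [0, 0, 0, 0, 0, 0, -1], [0, 0, 0, 0, 0, 0, -1], [0, 0, 0, 0, 0, 0, -1], [0, 0, 0, 0, 0, 0, -1]]]'

```text
time: 17.53
tool_pos: [0.5261, 0.2239, 0.2419]
tcp_rot: [0.011, -2.357, 0.007]
wrist_force: [-1.0, -5.3, 1.1]
width: 0.177
grip_force: 59.1
```

Run:
```python
from h import *
s=read_state(); R=Ro.from_rotvec(s["tcp_rot"]).as_matrix(); g=s["tool_pos"]+R[:,2]*.0535
print(s["tool_pos"],"pitch",np.degrees(np.arctan2(-R[0,2],-R[2,2])),"grip",g,"lid by height",np.degrees(np.arcsin((g[2]-.0543)/.213)),s["wrist_force"],s["q"].round(2),s["grip_force"])
p,d=viewer.read_camera("side"); cv2.imwrite("pics/s8.png",cv2.resize(p[150:350,150:410],None,fx=3,fy=3)); np.save("pics/s8.npy",d); cv2.imwrite("pics/s8f.png",p)
C=cam("side")
for deg in (40,45,50):
    t=np.radians(deg); X=[[.640-.186*np.cos(t)-0*np.sin(t),y,.055+.186*np.sin(t)] for y in (.100,.346)]; print(deg,proj(C,X).round(1).tolist())
```

```text
[0.52611887 0.22390777 0.24192901] pitch 44.931498229894444 grip [0.48833514 0.22347765 0.20405482] lid by height 44.67417589399721 [-1.01062743 -5.27745848  1.13746133] [ 0.27  0.51  1.53  0.19  1.86 -1.33] 59.097172021865845
40 [[297.2, 212.1], [284.2, 263.7]]
45 [[293.5, 208.4], [279.8, 259.5]]
50 [[289.4, 204.9], [274.9, 255.6]]
```

View pics/s8.png

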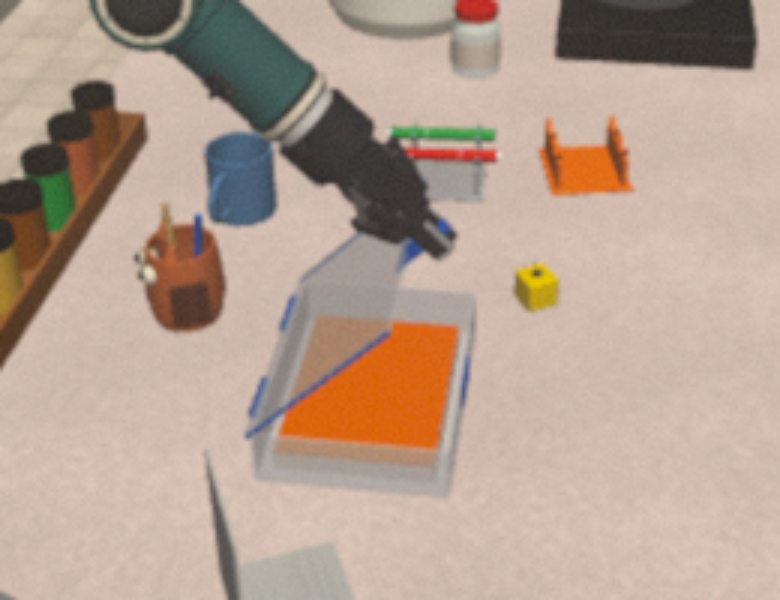

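The side view shows the lid held open by the tab. Its near front corner is at full-frame (279,261), against (280,260) predicted for 45°. The red pen is beside the green one in the rest, and the gripper holds at 59 N.

```bash
python3 -c "
from workcell import bot; print(bot.finish_job())"
```

```text
the job is handed in; nothing more can be done
None
```

The red pen lies in the empty notches beside the green pen, about 1.6 mm off centre, and the gripper is holding the lid open by its tab at about 45°; the job is handed in.

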